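Snap shut a row of sample tubes with one run of the fingertip

TASK

The five snap-lid tubes in the front row of the rack are ready for the shaker: run a fingertip lightly along that row, starting at the hinge end, so that the lids fold down one after the other and every one snaps fully shut. Do it by touch alone: lift neither tubes nor rack, leave the rack where it stands, do not lean on it, and leave the back row's lids open and the things around the rack undisturbed.

Things in the scene. Friction and masses are not known exactly. Their poses are not given: they have to be found in the camera images.
- rack: Dark grey anodised tube rack, two plates on four pillars, 88 x 204 x 55 mm (x, y, z), about 0.95 kg, loose on rubber feet. Origin: centre of its underside, z up; y runs along the two rows of five 17 mm holes (pitch 32 mm), x from the front row (x = -22 mm, nearer the robot) to the back row (x = +22 mm). Two vials and a dropper bottle stand behind it, 15 mm or more away.
- row_start (a point): Hinge end of the front row: over the hinge of the first tube's lid, at the height of the shut lids' flat tops (67 mm over the worktop). From here the row runs 157 mm along the rack's -y axis to row_end. Five 5 ml tubes of translucent plastic stand in it at rack y = +64, +32, 0, -32, -64 mm; rims 19 mm across, 63 mm over the worktop, 8 mm over the top plate.
- row_end (a point): Other end of the front row: the edge of the last lid's thumb tab when shut, at the shut lids' top height. Each lid is a 21 mm disc with a tab, 29 mm from hinge to tab edge, hinged at the +y side of its rim (axis along rack x, at rim height, 12.5 mm from the tube's axis, 4 mm under the shut top). Open, it stands up to 93 mm over the worktop.
- lid_f1 (a joint): Hinge of the lid of the tube in the front row, first from the hinge end (left) (rack y = +64 mm), rad: 0 = fully shut, grows as it opens, 1.57 = upright, 1.9 = its stop, leaning away from the mouth. A fingertip moved along the row from row_start to row_end with its underside 0 to 3 mm above the shut lids' tops folds each lid down ahead of it and presses it in; lower, or the other way, it jams on tubes or lids.
- lid_f2 (a joint): Hinge of the lid of the tube in the front row, second (rack y = +32 mm), rad: 0 = fully shut, grows as it opens, 1.57 = upright, 1.9 = its stop, leaning away from the mouth. A lid swung down stays ajar or springs back up unless its plug is pressed past the lip of the mouth: 2 to 4 N on disc or tab, over the last 10 mm of the tab's travel; from 4 mm on it snaps in by itself and stays.
- lid_f3 (a joint): Hinge of the lid of the tube in the front row, third (rack y = +0 mm), rad: 0 = fully shut, grows as it opens, 1.57 = upright, 1.9 = its stop, leaning away from the mouth.
- lid_f4 (a joint): Hinge of the lid of the tube in the front row, fourth (rack y = -32 mm), rad: 0 = fully shut, grows as it opens, 1.57 = upright, 1.9 = its stop, leaning away from the mouth.
- lid_f5 (a joint): Hinge of the lid of the tube in the front row, last (right) (rack y = -64 mm), rad: 0 = fully shut, grows as it opens, 1.57 = upright, 1.9 = its stop, leaning away from the mouth.
- lid_b1 (a joint): Hinge of the lid of the tube in the back row, first place (rack y = +64 mm), rad: 0 = fully shut, grows as it opens, 1.57 = upright, 1.9 = its stop, leaning away from the mouth.
- lid_b3 (a joint): Hinge of the lid of the tube in the back row, third place (rack y = +0 mm), rad: 0 = fully shut, grows as it opens, 1.57 = upright, 1.9 = its stop, leaning away from the mouth.
- lid_b4 (a joint): Hinge of the lid of the tube in the back row, fourth place (rack y = -32 mm), rad: 0 = fully shut, grows as it opens, 1.57 = upright, 1.9 = its stop, leaning away from the mouth.
- tube_f1 (a joint): Height by which the tube in the front row, first from the hinge end (left) is drawn up out of its hole, m: 0 = fully seated; it stands loose with 0.6 N of friction.
- tube_f2 (a joint): Height by which the tube in the front row, second is drawn up out of its hole, m: 0 = fully seated; it stands loose with 0.6 N of friction.
- tube_f3 (a joint): Height by which the tube in the front row, third is drawn up out of its hole, m: 0 = fully seated; it stands loose with 0.6 N of friction.
- tube_f4 (a joint): Height by which the tube in the front row, fourth is drawn up out of its hole, m: 0 = fully seated; it stands loose with 0.6 N of friction.
- tube_f5 (a joint): Height by which the tube in the front row, last (right) is drawn up out of its hole, m: 0 = fully seated; it stands loose with 0.6 N of friction.
- tube_b1 (a joint): Height by which the tube in the back row, first place is drawn up out of its hole, m: 0 = fully seated; it stands loose with 0.6 N of friction.
- tube_b3 (a joint): Height by which the tube in the back row, third place is drawn up out of its hole, m: 0 = fully seated; it stands loose with 0.6 N of friction.
- tube_b4 (a joint): Height by which the tube in the back row, fourth place is drawn up out of its hole, m: 0 = fully seated; it stands loose with 0.6 N of friction.
- vial_0: Small glass vial with a black screw cap, 24 mm across, 54 mm high, standing behind the rack; a bystander. Origin at the centre of its underside.
- vial_1: Small glass vial with a pale screw cap, 24 mm across, 54 mm high, standing behind the rack; a bystander. Origin at the centre of its underside.
- dropper_1: Amber dropper bottle with a rubber bulb, 34 mm across, 109 mm high, standing behind the rack's -y end; a bystander. Origin at the centre of its underside.

How it is judged:
By the outcome, as a careful person would: the job done as asked, in the order asked, and still so for the second after the job is handed in, with the robot touching nothing.
It also fails if it takes over 43 s, if anything falls off the work surface, if the arm or the gripper's body presses on something with over 40 N, if the wrist force passes 120 N, or if a joint passes its speed limit or range.

ROBOT

A 6-joint arm with a two-finger parallel gripper is mounted at the origin on a cart in front of the work surface, level with it; the furniture and walls round the work are solid. World frame = base frame: x ahead of the robot, y to its left, z up, the work surface at z = 0. Lengths are in mm, angles in rad, forces in N, time in s.
With the tool pointing down it reaches from about 350 to 725 mm from the base axis. Payload 6 kg.
Tool frame: the origin (TCP) lies at the centre of the arm's flange, where the gripper is bolted on; the fingertips stand 173 mm ahead of it and the grasp point (between the pads) lies 155 mm ahead of it (hold_point_z is the distance from the TCP to the grasp point, in mm); z points along the fingers, y is the direction in which the jaws open and shut (so a half turn about z gives the same grasp; the last joint's range is limited). The gripper opens to 85 mm and grips with 20 to 120 N. Pads are 22 mm wide; open, the fingers measure 114 mm over their backs; the gripper's body (76 mm by 85 mm) begins 54 mm behind the grasp point. The pads swing forward as they close: fully open they stand 13 mm farther back than shut.
Start: joints at [1.442, 0.04, 0.085, 0, -1.615, -0.334], TCP at [267.847, 536.891, 404.661] pointing down, gripper open.
Joint ranges: [-2.56, 2.56], [-1.29, 2.01], [-1.08, 1.49], [-3.29, 1.98], [-2.81, -0.18], [-2.99, 2.99]. Speed limits (rad/s): [2.57, 2.57, 3.01, 3.14, 3.14, 3.14].

INTERFACE

Orientations are given as a rotation vector (axis times angle).
In Python, from cell import * gives the robot as it stands.
- The arm moves only by the tool play_rows, never from a script. Its arguments are lists of equal length, an entry for each row: "slide": the shift along the tool's x, y, z in m, a list of three; "yaw": the turn about the tool's z in rad. In form: {"slide": [[tx, ty, tz], ...], "yaw": [yaw, ...]}. A call has 1 to 12 rows; each row is the pose to reach, as a shift and turn from the pose commanded when the call began, along the tool's axes at that moment; what a row does not reach only later rows make up. A row lasts 1/10 s, in which the tool goes at most 50 mm and 8.59 degrees, less where a joint would pass 70% of its speed; a pose out of reach is approached as far as the arm can. A call with a gripper value outside its range is refused whole. "claw" is the opening, from 0 (shut) to 1 (fully open), set as the call begins (left out, the last holds). The fingers move at their own pace and stop on an object; "grip_force" is the grip in N (left out, the last holds). Time passes only in rows, so rows that repeat a pose let the fingers close. It gives the time, the measured TCP pose, the force and the opening at its end, in the units of the state.
- get_obs(): the state, without advancing time (a new reading comes with each control period).
- grab_frame(name): name is "side" or "top"; returns the picture (384x512x3 uint8, red, green, blue); there is no depth.
- camera_params(name): a dict with "fx", "fy", "cx", "cy" (pixels), "rvec" (rotation vector, rad) and "tvec" (3), from world to camera coordinates, as OpenCV has them. Camera axes: x right, y down, z forward; pixel columns grow to the right and rows downward; lengths in mm; the calibration is good to about 2 mm. A picture is of the moment at which its call begins. camera_params takes no time and is no camera call.
- close_job(): hands the job in, once; it reports no verdict.
The state is a dict: "t": time; "joint_pos": joint angles; "dq": joint speeds; "joint_torque": joint torques, N m; "tool_pos": TCP position; "tcp_rot": TCP orientation; "contact_force": force on the tool from outside, world axes, zero at the start; "torque": the same for the moment, N m; "opening": finger opening in mm.
Only numpy, scipy, OpenCV 4.12 (cv2) and the standard library are available. Lean on these libraries where they do the work, as an engineer would, in place of code of your own. Each camera call takes 0.05 s, during which the arm holds its last target.

## Working session

There is one attempt and no reset: what is moved stays moved. The work goes in short steps, Python scripts to look and compute and a tool call to move; the robot and the scene stay as the last step left them, time stands still between calls to the robot, and variables do not carry over. Pictures are saved under pics/ and viewed, and the job is handed in when it is done.

Besides the shell and the picture viewer there is one more tool, called after ">>>" as name([rows], argument=value, ...), one row to a line, values as JSON. play_rows: Moves the arm, as the interface text tells. Its arguments: {"type":"object","properties":{"slide":{"type":"array"},"yaw":{"type":"array"},"claw":{"type":"number"},"grip_force":{"type":"number"}},"required":["slide","yaw"]}

```bash
ls; mkdir -p pics; python3 - <<'E'
from cell import *
import cv2
for n in("side","top"):
    f=grab_frame(n); cv2.imwrite(f"pics/{n}0.png",f[:,:,::-1]); print(n,camera_params(n))
print(get_obs())
E
```

```text
pics
side {'fx': 397.2361772631056, 'fy': 397.2361772631056, 'cx': 257.3932847824055, 'cy': 189.4612514063012, 'rvec': array([ 0.6003601 , -2.55205696,  1.32456991]), 'tvec': array([418.92861023, 320.25588369, 546.27631875])}
top {'fx': 374.9994813302467, 'fy': 374.9994813302467, 'cx': 258.7683741800626, 'cy': 188.31892908461955, 'rvec': array([ 2.14881146, -2.13370038,  0.16539732]), 'tvec': array([-204.64570929,  595.81732323,  837.75582575])}
{'t': 0.1, 'joint_pos': array([ 1.44169752e+00,  4.07844687e-02,  8.39424443e-02, -4.06604879e-04,
       -1.61550953e+00, -3.33717631e-01]), 'dq': array([-0.00048126, -0.00161336,  0.00376127,  0.0029581 , -0.00051845,
        0.00087729]), 'joint_torque': array([-5.26214746e-03, -3.69344687e+01,  3.48276758e+01,  6.95196792e+00,
       -4.65077886e-03, -1.09028839e-06]), 'tool_pos': array([267.78120003, 536.91930153, 403.77777614]), 'tcp_rot': array([ 3.05631174e+00, -7.20127716e-01, -3.85044627e-04]), 'contact_force': array([ 0.75903466,  0.45959914, -0.1872726 ]), 'torque': array([-0.01728849, -0.02864423, -0.05809936]), 'opening': 85.25024812965643}
```

View pics/side0.png

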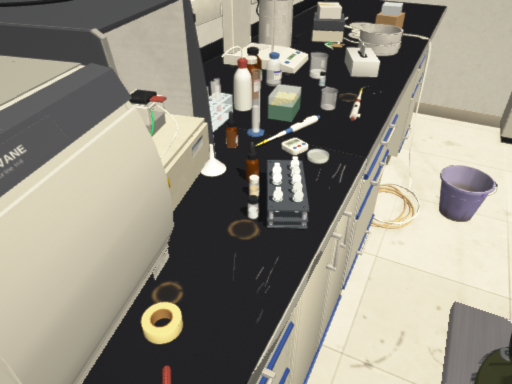

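View pics/top0.png

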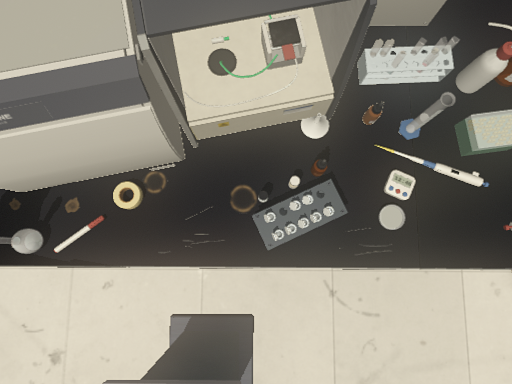

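The top view shows the rack near (300,213), turned about 25° in the image, with the vials and dropper behind it. The side view shows it near (288,195). Next I'll zoom in on the rack in both.

```bash
cat > h.py <<'E'
import numpy as np, cv2
from cell import *
def cam(n):
    p=camera_params(n); K=np.array([[p['fx'],0,p['cx']],[0,p['fy'],p['cy']],[0,0,1.]])
    return K,cv2.Rodrigues(np.array(p['rvec']))[0],np.array(p['tvec'])
def proj(n,X):
    K,R,t=cam(n); c=np.atleast_2d(X)@R.T+t; q=c@K.T; return q[:,:2]/q[:,2:]
def ray(n,uv,z):
    K,R,t=cam(n); uv=np.atleast_2d(np.array(uv,float)); d=np.c_[uv,np.ones(len(uv))]@np.linalg.inv(K).T@R; o=-R.T@t
    return o+d*((z-o[2])/d[:,2])[:,None]
E
python3 - <<'E'
from h import *
for n in("side","top"):
    K,R,t=cam(n); print(n,-R.T@t)
t=cv2.imread("pics/top0.png"); cv2.imwrite("pics/topz.png",cv2.resize(t[170:260,240:360],None,fx=6.5,fy=6.5,interpolation=cv2.INTER_CUBIC))
s=cv2.imread("pics/side0.png"); cv2.imwrite("pics/sidez.png",cv2.resize(s[145:235,235:325],None,fx=6.5,fy=6.5,interpolation=cv2.INTER_CUBIC))
print(ray("top",[(254,214),(334,180),(347,207),(268,249)],55))
E
```

```text
side [262.9211758  421.63811924 574.08760625]
top [ 461.5815763  -200.85222913  919.40948605]
[[ 535.79469296 -189.85473711   55.        ]
 [ 616.81843402 -376.42233078   55.        ]
 [ 553.54252897 -405.01244803   55.        ]
 [ 456.27079321 -222.42646266   55.        ]]
```

View pics/topz.png

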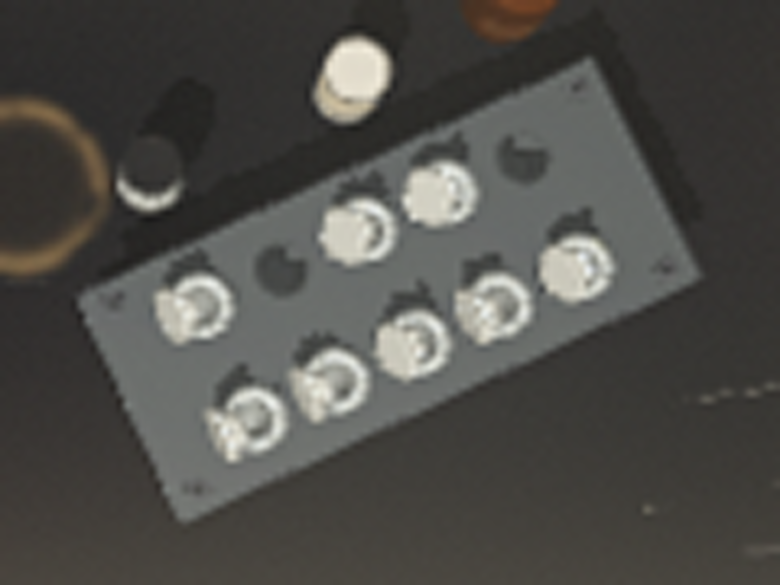

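View pics/sidez.png

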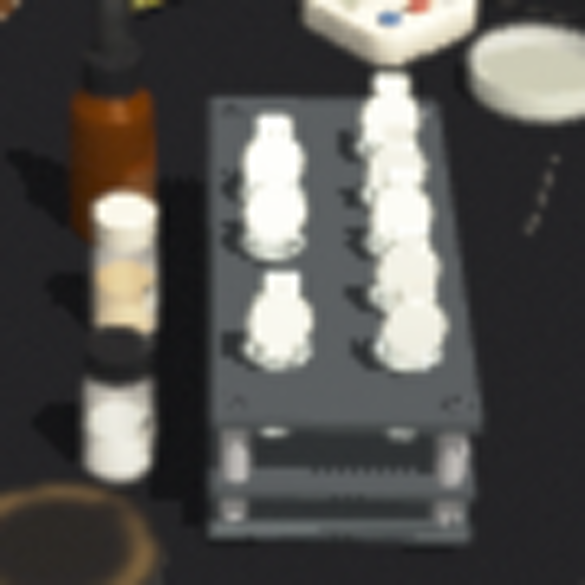

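```bash
python3 - <<'E'
from h import *
from scipy.spatial.transform import Rotation as Ro
def quad(mask):
    c=max(cv2.findContours(mask,cv2.RETR_EXTERNAL,cv2.CHAIN_APPROX_NONE)[0],key=cv2.contourArea)
    h=cv2.convexHull(c); 
    for e in np.arange(1,15,.5):
        a=cv2.approxPolyDP(h,e,True)
        if len(a)<=4: break
    a=a[:,0].astype(float); P=c[:,0].astype(float); L=[]
    for i in range(len(a)):
        p,q=a[i],a[(i+1)%len(a)]; d=(q-p)/np.linalg.norm(q-p); s=(P-p)@d; w=abs((P-p)@[-d[1],d[0]])
        S=P[(w<2)&(s>3)&(s<np.linalg.norm(q-p)-3)]
        v=cv2.fitLine(S.astype(np.float32),cv2.DIST_HUBER,0,.01,.01).ravel(); L.append(np.cross([v[2],v[3],1],[v[2]+v[0]*9,v[3]+v[1]*9,1]))
    o=[]
    for i in range(len(L)):
        x=np.cross(L[i-1],L[i]); o.append(x[:2]/x[2])
    return np.array(o)
for n,(r0,r1,c0,c1) in dict(top=(170,260,240,360),side=(145,235,235,325)).items():
    im=cv2.imread(f"pics/{n}0.png")[r0:r1,c0:c1]
    big=cv2.resize(im,None,fx=8,fy=8,interpolation=cv2.INTER_CUBIC)
    g=big.astype(int)
    hs=cv2.cvtColor(big,cv2.COLOR_BGR2HSV)
    m=((g.max(2)>(68 if n=="top" else 60))&(abs(g[:,:,2]-g[:,:,0])<60)&(hs[:,:,1]<90)).astype(np.uint8)*255
    m=cv2.morphologyEx(m,cv2.MORPH_OPEN,np.ones((15,15)))
    cv2.imwrite(f"pics/m_{n}.png",m)
    Q=(quad(m)+.5)/8-.5+[c0,r0]
    W=ray(n,Q,55); print(n,Q.round(1).tolist(),"\n",W.round(1)); print("c",W.mean(0),[round(np.linalg.norm(W[i]-W[i-1]),1) for i in range(len(W))])
R=Ro.from_rotvec(get_obs()['tcp_rot']).as_matrix(); print(R.round(3))
E
```

```text
top [[330.8, 178.6], [347.5, 212.6], [266.7, 250.3], [251.4, 215.0]] 
 [[ 620.2 -369.    55. ]
 [ 540.7 -405.8   55. ]
 [ 453.4 -219.5   55. ]
 [ 533.4 -183.8   55. ]]
c [ 536.9224967  -294.53214503   55.        ] [np.float64(204.5), np.float64(87.6), np.float64(205.7), np.float64(87.6)]
side [[324.4, 149.1], [nan, -inf], [306.9, 227.7], [267.1, 227.3], [266.7, 159.8], [295.2, 144.6], [308.6, 144.6]] 
 [[ 509.2 -485.4   55. ]
 [   nan    nan    nan]
 [ 438.8 -164.9   55. ]
 [ 510.5 -130.4   55. ]
 [ 622.4 -366.5   55. ]
 [ 587.7 -473.5   55. ]
 [ 555.5 -489.9   55. ]]
c [nan nan nan] [np.float64(46.5), np.float64(nan), np.float64(nan), np.float64(79.5), np.float64(261.3), np.float64(112.4), np.float64(36.2)]
[[ 0.895 -0.446 -0.001]
 [-0.446 -0.895 -0.001]
 [ 0.     0.002 -1.   ]]<stdin>:16: RuntimeWarning: divide by zero encountered in divide
<stdin>:16: RuntimeWarning: invalid value encountered in divide
```

```bash
python3 -c "
import cv2,numpy as np
a=cv2.imread('pics/m_top.png');b=cv2.imread('pics/m_side.png')
h=max(a.shape[0],b.shape[0]);o=np.zeros((h,a.shape[1]+b.shape[1],3),'uint8');o[:a.shape[0],:a.shape[1]]=a;o[:b.shape[0],a.shape[1]:]=b
cv2.imwrite('pics/m2.png',cv2.resize(o,None,fx=.45,fy=.45))"
```

```text
(no output)
```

View pics/m2.png

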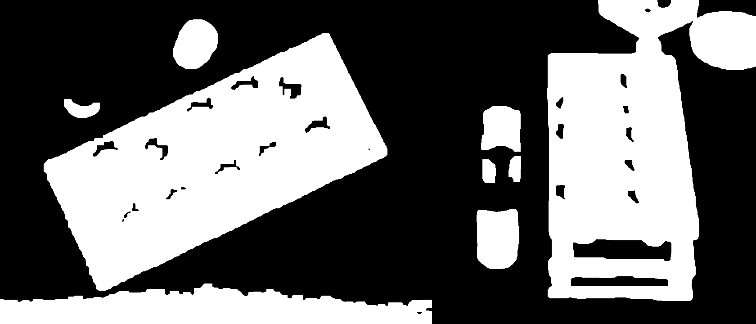

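The mask in the top view gives a clean plate quad, 205 × 87.6 mm, with its centre at (537,-294.5) and yaw about 25.1°. I'll check that in the side view and work out the path.

```bash
cat >> h.py <<'E'
C=np.array([536.9,-294.5]); YAW=np.deg2rad(25.1)
def rk(x,y,z):
    c,s=np.cos(YAW),np.sin(YAW); return np.array([C[0]+c*x-s*y,C[1]+s*x+c*y,z])
E
python3 - <<'E'
from h import *
from scipy.spatial.transform import Rotation as Ro
for n,(r0,c0,w) in dict(top=(170,240,120),side=(145,235,90)).items():
    im=cv2.imread(f"pics/{n}0.png")[r0:r0+90,c0:c0+w]; k=6
    b=cv2.resize(im,None,fx=k,fy=k,interpolation=cv2.INTER_CUBIC)
    def P(X): return tuple(int(v) for v in ((proj(n,X)[0]-[c0,r0]+.5)*k-.5).round())
    cs=[rk(x,y,55) for x,y in((-44,102),(44,102),(44,-102),(-44,-102))]
    for i in range(4): cv2.line(b,P(cs[i-1]),P(cs[i]),(0,255,0),1)
    for y in(64,32,0,-32,-64): cv2.circle(b,P(rk(-22,y,63)),4,(0,0,255),1)
    cv2.imwrite(f"pics/ov_{n}.png",b)
o=get_obs();R=Ro.from_rotvec(o['tcp_rot']).as_matrix()
for nm,p in dict(approach=rk(-22,122,300),start=rk(-22,122,241.5),end=rk(-22,-90,241.5)).items(): print(nm,p.round(1),np.hypot(*p[:2]).round(), "tool shift from now",(R.T@(p-o['tool_pos'])).round(1))
print("tool x yaw",np.degrees(np.arctan2(R[1,0],R[0,0])))
E
```

```text
approach [ 465.2 -193.4  300. ] 504.0 tool shift from now [502.7 565.1 104.7]
start [ 465.2 -193.4  241.5] 504.0 tool shift from now [502.7 565.  163.2]
end [ 555.2 -385.3  241.5] 676.0 tool shift from now [668.9 696.7 163.5]
tool x yaw -26.51639965371115
```

View pics/ov_side.png

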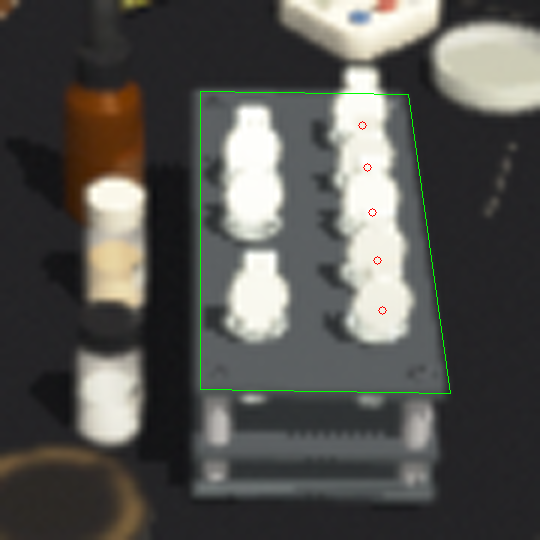

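View pics/ov_top.png

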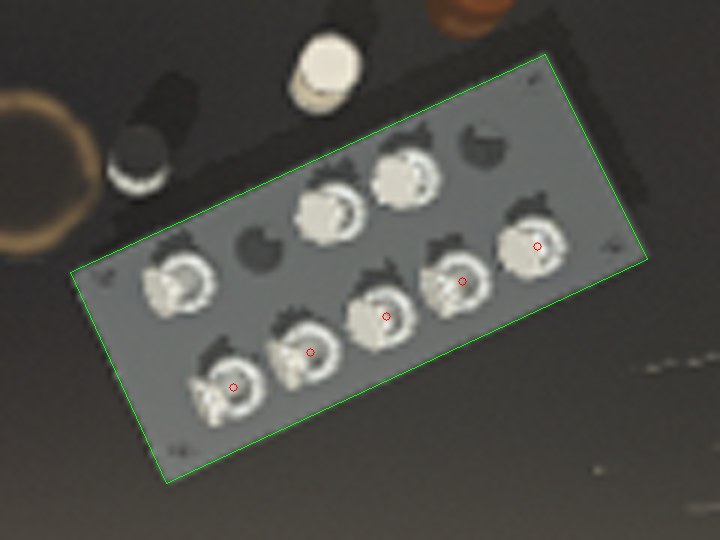

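The overlay matches in both views to within about 2 mm. First the fingers close and the arm goes to a point past the hinge end of the row, with the jaw axis turned across the row.

>>> play_rows([
  [0.005,0.006,0],
  [0.015,0.017,0],
  [0.035,0.04,0],
  [0.065,0.073,0],
  [0.095,0.107,0],
  [0.126,0.141,0],
  [0.156,0.175,0],
  [0.186,0.209,0],
  [0.216,0.243,0],
  [0.246,0.277,0],
  [0.277,0.311,0],
  [0.307,0.345,0],
], yaw=[0.01,0.02,0.05,0.09,0.13,0.17,0.21,0.25,0.29,0.33,0.37,0.41], claw=0, grip_force=40)

```text
t: 1.3
tool_pos: [387.9, 88.3, 405.0]
tcp_rot: [-2.844, 1.33, -0.001]
contact_force: [0.7, 0.5, 0.5]
opening: -0.0
```

```bash
cat >> h.py <<'E'
from scipy.spatial.transform import Rotation as Ro
def rel(o,p):
    R=Ro.from_rotvec(o['tcp_rot']).as_matrix(); return (R.T@(p-o['tool_pos'])).round(1)
def yawnow(o):
    R=Ro.from_rotvec(o['tcp_rot']).as_matrix(); return np.degrees(np.arctan2(R[1,0],R[0,0]))
def rackpos(o):
    d=o['tool_pos'][:2]-C; c,s=np.cos(YAW),np.sin(YAW); return np.array([c*d[0]+s*d[1],-s*d[0]+c*d[1],o['tool_pos'][2]-173]).round(1)
def st(o): print("t",o['t'],"rack tip",rackpos(o),"yawerr",round(yawnow(o)+64.9,2),"F",o['contact_force'].round(1),"open",round(o['opening'],1),"q",np.round(o['joint_pos'],2))
E
python3 -c "
from h import *
o=get_obs();st(o);print(rel(o,rk(-22,124,300)),o['tool_pos'])"
```

```text
t 1.3 rack tip [ 27.4 409.9 232. ] yawerr 14.79 F [0.7 0.5 0.5] open -0.0 q [ 0.74 -0.52 -0.38  0.   -1.71 -0.04]
[263.8 120.9 104.8] [387.86410542  88.32614929 404.9689562 ]
```

>>> play_rows([
  [0.038,0.018,0.01],
  [0.076,0.035,0.025],
  [0.114,0.052,0.04],
  [0.15,0.069,0.055],
  [0.185,0.085,0.07],
  [0.215,0.099,0.085],
  [0.24,0.11,0.095],
  [0.256,0.117,0.102],
  [0.262,0.12,0.105],
  [0.264,0.121,0.105],
  [0.264,0.121,0.105],
], yaw=[0.03,0.07,0.11,0.15,0.18,0.21,0.235,0.25,0.258,0.258,0.258])

```text
t: 2.4
tool_pos: [465.2, -188.8, 300.3]
tcp_rot: [-2.653, 1.683, -0.001]
contact_force: [0.2, -0.9, 0.4]
opening: -0.0
```

```bash
python3 -c "
from h import *
o=get_obs();st(o);print(rel(o,rk(-22,124,241.5)),o['tool_pos'])
for n in('side','top'):
    f=grab_frame(n)[:,:,::-1]; cv2.imwrite(f'pics/{n}1.png',cv2.resize(f[100:260,180:380],None,fx=3.9,fy=3.7,interpolation=cv2.INTER_CUBIC))"
```

```text
t 2.4 rack tip [-20.1 126.2 127.3] yawerr 0.12 F [ 0.2 -0.9  0.4] open -0.0 q [ 0.02 -0.21 -0.34  0.   -1.44  0.42]
[ 2.1  1.9 58.8] [ 465.17006524 -188.79052702  300.3154671 ]
```

View pics/side1.png

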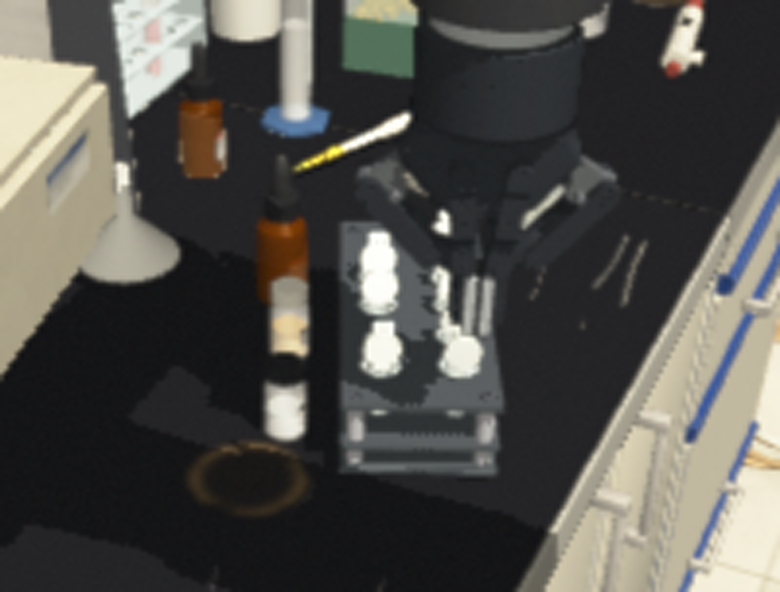

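View pics/top1.png

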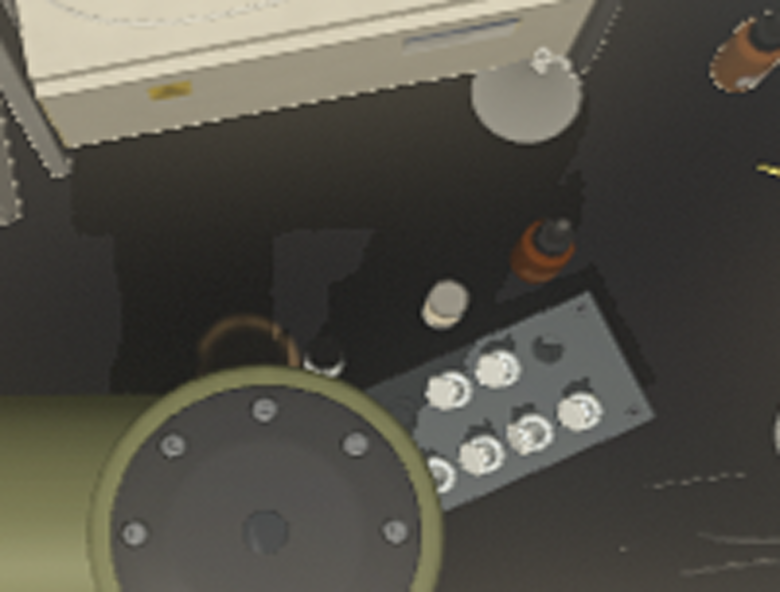

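The side view shows the shut fingertips slightly high and past the hinge end, with all lids open as before and the bystanders clear. I'll average some readings to get the noise before descending.

>>> play_rows([
  [0,0,0.01],
  [0,0,0.025],
  [0.001,0.001,0.035],
  [0.001,0.001,0.04],
  [0.001,0.001,0.04],
  [0.001,0.001,0.04],
], yaw=[0,0,0,0,0,0])

```text
t: 3.1
tool_pos: [465.1, -190.3, 259.9]
tcp_rot: [2.652, -1.683, 0.0]
contact_force: [0.7, 0.2, 0.3]
opening: -0.4
```

```bash
python3 -c "
from h import *
o=get_obs();st(o)
for i in range(3): grab_frame('side'); st(get_obs())
print(rel(o,rk(-22,124,241.5)),o['tool_pos'])"
```

```text
t 3.1 rack tip [-20.8 124.8  86.9] yawerr 0.11 F [0.7 0.2 0.3] open -0.4 q [ 0.01 -0.19 -0.4   0.   -1.36  0.43]
t 3.15 rack tip [-20.7 124.8  87.2] yawerr 0.11 F [ 0.6  0.1 -0.5] open 0.0 q [ 0.01 -0.19 -0.4   0.   -1.36  0.43]
t 3.2 rack tip [-20.7 124.8  87.4] yawerr 0.11 F [-0.1 -0.2 -0.1] open -0.1 q [ 0.01 -0.19 -0.4   0.   -1.36  0.43]
t 3.25 rack tip [-20.8 124.8  87.3] yawerr 0.11 F [ 0.3  0.7 -0.3] open 0.2 q [ 0.01 -0.19 -0.4   0.   -1.36  0.43]
[ 0.8  1.2 18.4] [ 465.09072311 -190.32178177  259.86692565]
```

>>> play_rows([
  [0,0.0005,0.004],
  [0,0.001,0.01],
  [0,0.0012,0.015],
  [0,0.0012,0.018],
  [0,0.0012,0.0188],
  [0,0.0012,0.0188],
  [0,0.0012,0.0188],
], yaw=[0,0,0,0,0,0,0])

```text
t: 3.95
tool_pos: [464.0, -190.8, 241.1]
tcp_rot: [2.653, -1.683, 0.001]
contact_force: [0.4, -0.7, 0.8]
opening: 0.2
```

```bash
python3 -c "
from h import *
o=get_obs();st(o)
z=[]
for i in range(4): f=grab_frame('side'); z.append(rackpos(get_obs()))
print(np.mean(z,0)); f=f[:,:,::-1]
print(rel(o,rk(-22,-92,241.4)))
cv2.imwrite('pics/side2.png',cv2.resize(f[130:240,220:350],None,fx=5.4,fy=5.4,interpolation=cv2.INTER_CUBIC))"
```

```text
t 3.95 rack tip [-22.  124.9  68.1] yawerr 0.11 F [ 0.4 -0.7  0.8] open 0.2 q [ 0.01 -0.19 -0.43  0.   -1.33  0.43]
[-22.    124.85   68.175]
[ 2.169e+02  4.000e-01 -2.000e-01]
```

View pics/side2.png

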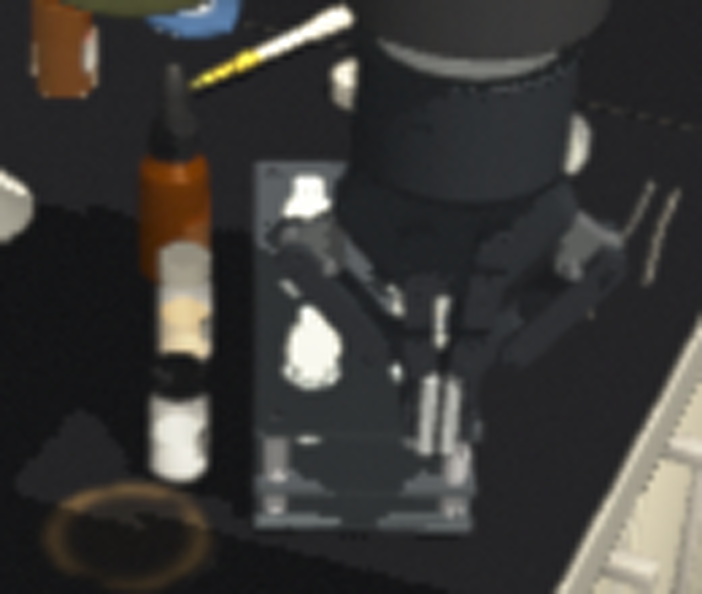

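```bash
python3 -c "
from h import *
for z in (64,68,72): print(proj('side',[rk(-22,136,z)]).round(1))"
```

```text
[[300.5 216.8]]
[[300.7 215.3]]
[[300.8 213.7]]
```

Both the fingertip readings and its place in the image agree with a tip height near 68 mm. Sweep starts at 50 mm/s, stopping to read the force.

>>> play_rows([
  [0.003,0,0],
  [0.008,0,0],
  [0.013,0,0],
  [0.018,0,0],
  [0.023,0,0],
  [0.028,0,0],
  [0.033,0,0],
  [0.038,0,0],
  [0.042,0,0],
  [0.046,0,0],
  [0.05,0,0],
  [0.054,0,0],
], yaw=[0,0,0,0,0,0,0,0,0,0,0,0])

```text
t: 5.35
tool_pos: [487.1, -239.9, 240.9]
tcp_rot: [2.653, -1.683, 0.0]
contact_force: [-1.1, 0.2, 1.4]
opening: -0.2
```

```bash
python3 -c "
from h import *
st(get_obs())"
```

```text
t 5.35 rack tip [-22.   70.6  67.9] yawerr 0.12 F [-1.1  0.2  1.4] open -0.2 q [-0.09 -0.07 -0.32  0.   -1.32  0.53]
```

>>> play_rows([
  [0.004,0,-0.0002],
  [0.008,0,-0.0003],
  [0.012,0,-0.0003],
  [0.016,0,-0.0003],
  [0.02,0,-0.0003],
  [0.024,0,-0.0003],
  [0.028,0,-0.0003],
  [0.032,0,-0.0003],
  [0.032,0,-0.0003],
], yaw=[0,0,0,0,0,0,0,0,0])

```text
t: 6.25
tool_pos: [500.7, -269.1, 241.0]
tcp_rot: [2.652, -1.684, -0.0]
contact_force: [-0.7, -0.2, -0.1]
opening: -0.1
```

```bash
python3 -c "
from h import *
st(get_obs())
f=grab_frame('side')[:,:,::-1]
st(get_obs())
cv2.imwrite('pics/side3.png',cv2.resize(f[130:240,220:350],None,fx=5.4,fy=5.4,interpolation=cv2.INTER_CUBIC))"
```

```text
t 6.25 rack tip [-22.   38.4  68. ] yawerr 0.08 F [-0.7 -0.2 -0.1] open -0.1 q [-0.14 -0.   -0.26  0.   -1.32  0.58]
t 6.3 rack tip [-22.   38.6  68. ] yawerr 0.08 F [ 0.4 -0.1 -0.4] open 0.3 q [-0.14 -0.   -0.26  0.   -1.32  0.58]
```

View pics/side3.png

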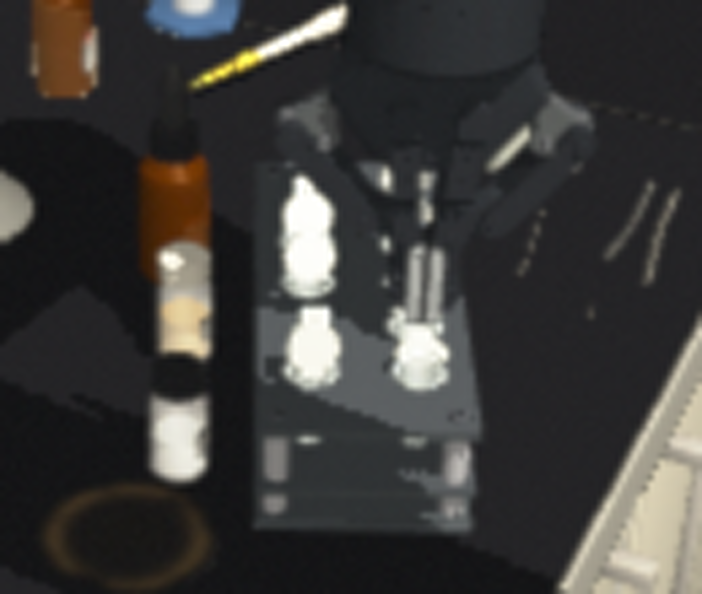

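The first lid lies flat at about (420,350) in the crop, and the rack and back row haven't moved. The forces stay under 2 N, so I'll carry on at the same height.

>>> play_rows([
  [0.004,0,0],
  [0.008,0,0],
  [0.012,0,0],
  [0.016,0,0],
  [0.02,0,0],
  [0.024,0,0],
  [0.028,0,0],
  [0.032,0,0],
  [0.036,0,0],
  [0.04,0,0],
  [0.044,0,0],
  [0.048,0,0],
], yaw=[0,0,0,0,0,0,0,0,0,0,0,0])

```text
t: 7.5
tool_pos: [521.1, -312.3, 241.3]
tcp_rot: [2.652, -1.683, 0.0]
contact_force: [-0.5, 0.4, 0.9]
opening: 0.0
```

```bash
python3 -c "
from h import *
st(get_obs())
f=grab_frame('side')[:,:,::-1]
st(get_obs())
cv2.imwrite('pics/side4.png',cv2.resize(f[130:240,220:350],None,fx=5.4,fy=5.4,interpolation=cv2.INTER_CUBIC))"
```

```text
t 7.5 rack tip [-21.8  -9.5  68.3] yawerr 0.11 F [-0.5  0.4  0.9] open 0.0 q [-0.21  0.1  -0.15  0.   -1.32  0.65]
t 7.55 rack tip [-21.9  -9.8  68.2] yawerr 0.1 F [-0.3  0.7 -0.9] open 0.3 q [-0.21  0.1  -0.15  0.   -1.32  0.65]
```

View pics/side4.png

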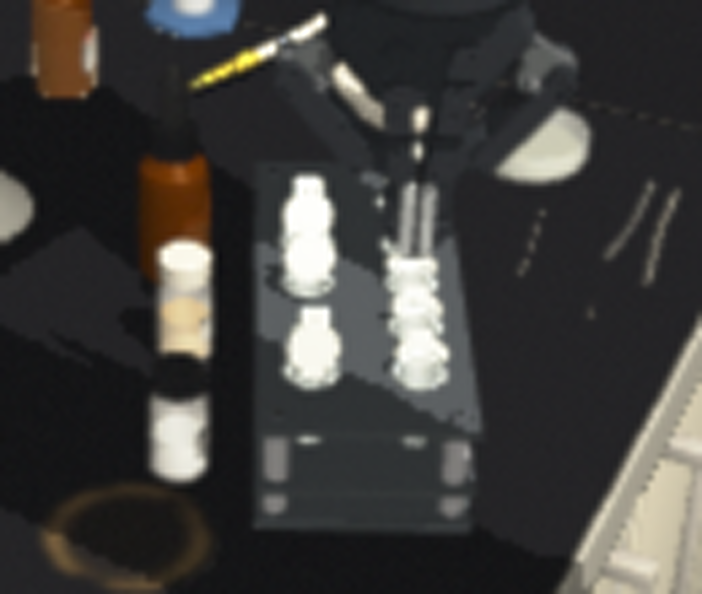

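The side view shows the first two lids flat at (420,350) and (412,305), with the third under the finger. The rack is in the same place. The sweep goes on.

>>> play_rows([
  [0.004,0,0.0001],
  [0.008,0,0.0002],
  [0.012,0,0.0002],
  [0.016,0,0.0002],
  [0.02,0,0.0002],
  [0.024,0,0.0002],
  [0.028,0,0.0002],
  [0.032,0,0.0002],
  [0.036,0,0.0002],
  [0.04,0,0.0002],
  [0.044,0,0.0002],
  [0.048,0,0.0002],
], yaw=[0,0,0,0,0,0,0,0,0,0,0,0])

```text
t: 8.75
tool_pos: [541.6, -355.9, 241.0]
tcp_rot: [2.652, -1.683, 0.001]
contact_force: [-0.8, -0.4, 0.1]
opening: -0.4
```

>>> play_rows([
  [0.004,0,0],
  [0.008,0,0],
  [0.012,0,0],
  [0.016,0,0],
  [0.02,0,0],
  [0.024,0,0],
  [0.028,0,0],
  [0.032,0,0],
  [0.036,0,0],
  [0.039,0,0],
  [0.041,0,0],
  [0.041,0,0],
], yaw=[0,0,0,0,0,0,0,0,0,0,0,0])

```text
t: 9.95
tool_pos: [559.0, -392.7, 241.0]
tcp_rot: [2.652, -1.683, 0.0]
contact_force: [-0.6, -0.5, -0.1]
opening: -0.2
```

```bash
python3 -c "
from h import *
st(get_obs())
f=grab_frame('side')[:,:,::-1]
st(get_obs())
cv2.imwrite('pics/side5.png',cv2.resize(f[130:240,220:350],None,fx=5.4,fy=5.4,interpolation=cv2.INTER_CUBIC))"
```

```text
t 9.95 rack tip [-21.7 -98.3  68. ] yawerr 0.1 F [-0.6 -0.5 -0.1] open -0.2 q [-0.32  0.3   0.07  0.   -1.35  0.76]
t 10.0 rack tip [-21.7 -98.2  68. ] yawerr 0.1 F [-0.1  1.6 -0.5] open -0.2 q [-0.32  0.3   0.07  0.   -1.35  0.76]
```

View pics/side5.png

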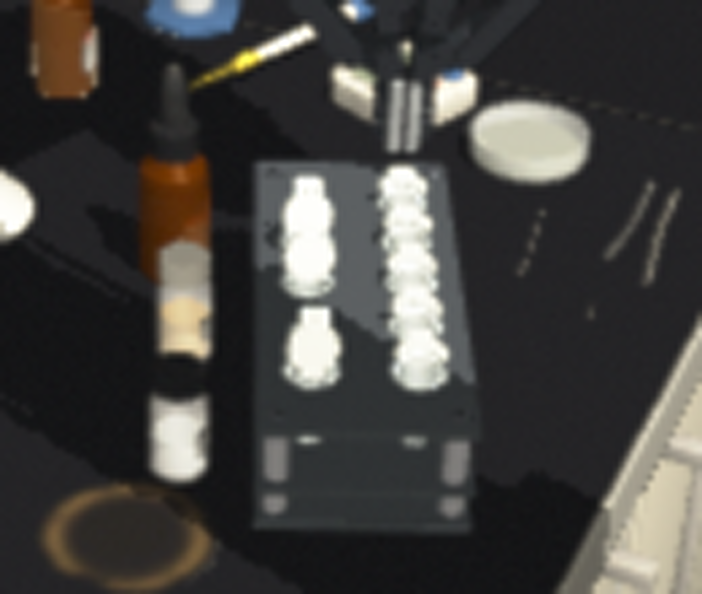

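All five front lids look flat in the side view, running from (403,185) to (420,355). I'll lift straight up and clear the views to verify.

>>> play_rows([
  [0,0,-0.01],
  [0,0,-0.03],
  [0,0,-0.06],
  [0,0,-0.1],
  [0,0,-0.14],
  [-0.02,0,-0.16],
  [-0.06,0.02,-0.16],
  [-0.1,0.03,-0.16],
  [-0.14,0.04,-0.16],
  [-0.18,0.05,-0.16],
  [-0.22,0.06,-0.16],
  [-0.26,0.06,-0.16],
], yaw=[0,0,0,0,0,0,0,0,0,0,0,0])

```text
t: 11.2
tool_pos: [391.9, -182.2, 402.2]
tcp_rot: [-2.651, 1.684, -0.003]
contact_force: [0.7, 1.3, 1.0]
opening: -0.1
```

>>> play_rows([
  [-0.04,0,0],
  [-0.08,0,0],
  [-0.12,0,0],
  [-0.16,-0.01,0],
  [-0.2,-0.03,0],
  [-0.24,-0.05,0],
  [-0.27,-0.07,0],
  [-0.3,-0.09,0],
  [-0.32,-0.1,0],
  [-0.33,-0.1,0],
  [-0.33,-0.1,0],
], yaw=[0,0,0,0,0,0,0,0,0,0,0])

```text
t: 12.3
tool_pos: [343.3, 158.7, 401.5]
tcp_rot: [-2.654, 1.681, -0.0]
contact_force: [0.1, -1.1, 0.3]
opening: 0.2
```

```bash
python3 - <<'E'
from h import *
st(get_obs()); o=[]
for n,(r0,c0,w) in dict(top=(170,240,120),side=(145,235,90)).items():
    f=grab_frame(n)[:,:,::-1].copy(); cv2.imwrite(f"pics/{n}6f.png",f)
    cv2.imwrite(f"pics/{n}6.png",cv2.resize(f[r0:r0+90,c0:c0+w],None,fx=6.5,fy=6.5,interpolation=cv2.INTER_CUBIC))
E
```

```text
t 12.3 rack tip [ 16.9 492.6 228.5] yawerr 0.21 F [ 0.1 -1.1  0.3] open 0.2 q [ 0.98 -0.59 -0.43  0.   -1.73 -0.54]
```

View pics/top6.png

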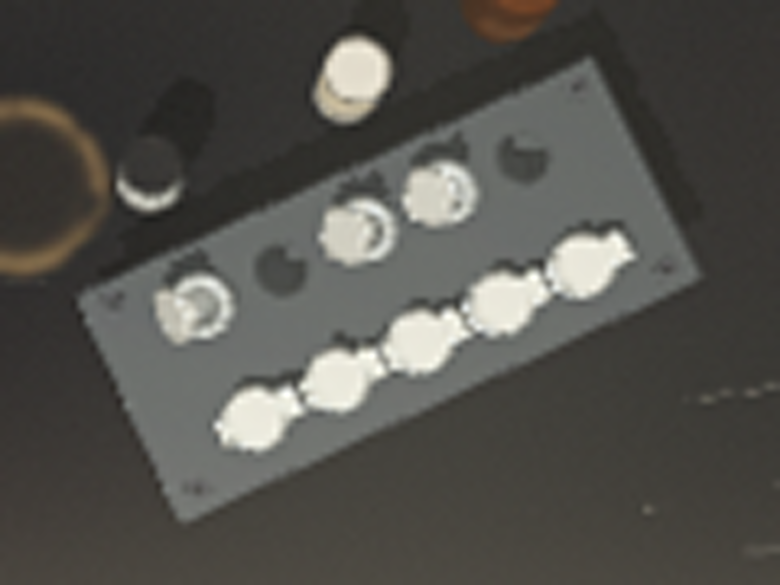

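View pics/side6.png

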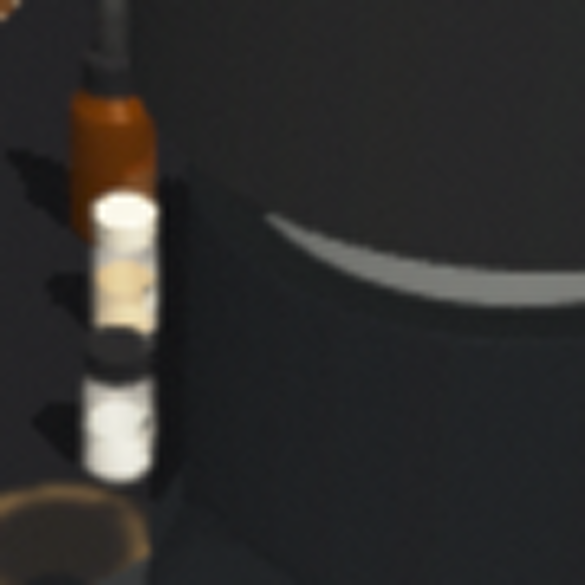

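The top view shows five flat lids, with tabs toward −y, and the rack and back row as before. The arm blocks the side view, so I'll move it out of the way for one more check.

>>> play_rows([
  [-0.03,-0.01,0],
  [-0.07,-0.02,0],
  [-0.11,-0.03,0],
  [-0.15,-0.04,0],
  [-0.19,-0.05,0],
  [-0.23,-0.06,0],
  [-0.27,-0.06,0],
  [-0.31,-0.06,0],
  [-0.34,-0.06,0],
  [-0.36,-0.06,0],
  [-0.37,-0.06,0],
  [-0.37,-0.06,0],
], yaw=[0,0,0,0,0,0,0,0,0,0,0,0])

```text
t: 13.6
tool_pos: [240.9, 518.6, 400.9]
tcp_rot: [2.652, -1.683, 0.001]
contact_force: [0.9, -0.1, 0.5]
opening: -0.1
```

```bash
python3 - <<'E'
from h import *
st(get_obs())
n,r0,c0,w="side",145,235,90
f=grab_frame(n)[:,:,::-1].copy(); cv2.imwrite("pics/side7f.png",f)
k=6.5
b=cv2.resize(f[r0:r0+90,c0:c0+w],None,fx=k,fy=k,interpolation=cv2.INTER_CUBIC)
a=b.copy()
def P(X): return tuple(int(v) for v in ((proj(n,X)[0]-[c0,r0]+.5)*k-.5).round())
for y in(64,32,0,-32,-64):
    for z in(67,):
        cv2.polylines(a,[np.array([P(rk(-22+10.5*np.cos(t),y+10.5*np.sin(t),z)) for t in np.linspace(0,6.28,30)])],True,(0,0,255),1)
        cv2.line(a,P(rk(-26,y-16.5,z)),P(rk(-18,y-16.5,z)),(0,200,0),1)
cv2.imwrite("pics/side7.png",b)
cv2.imwrite("pics/side7o.png",a)
E
```

```text
t 13.6 rack tip [ 76.8 861.9 227.9] yawerr 0.1 F [ 0.9 -0.1  0.5] open -0.1 q [ 1.49 -0.03  0.    0.   -1.61 -1.05]
```

View pics/side7.png

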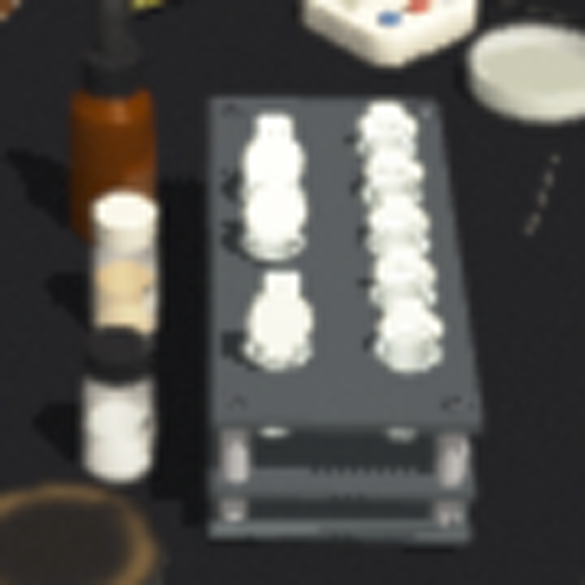

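View pics/side7o.png

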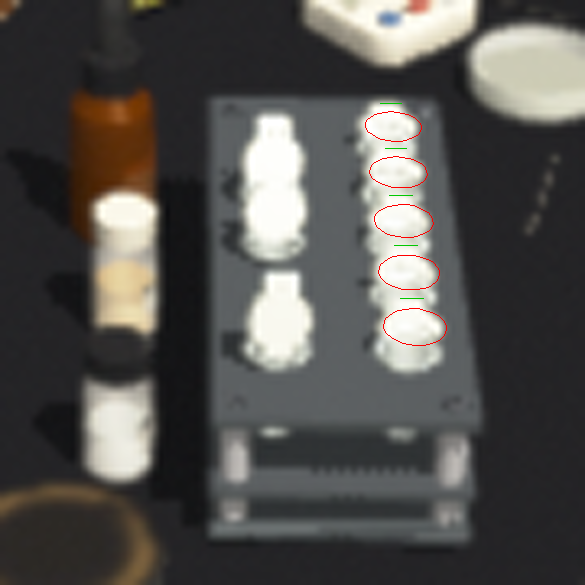

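The side view fits the predicted shut lids for all five, apart from the same ~1 px calibration shift the plate shows. The last tab is at row 105 against a predicted 103, so it isn't raised. I'm handing the job in.

```bash
python3 - <<'E'
import cv2,numpy as np
for n,b,(r0,r1,c0,c1) in (("top","pics/top6f.png",(160,260,235,360)),("side","pics/side7f.png",(145,235,235,325))):
    d=np.abs(cv2.imread(f"pics/{n}0.png").astype(int)-cv2.imread(b))[r0:r1,c0:c1].max(2)>45
    ys,xs=np.nonzero(d); print(n,"changed",d.sum(),(xs.min()+c0,xs.max()+c0,ys.min()+r0,ys.max()+r0))
from cell import *
print(close_job())
E
```

```text
top changed 262 (np.int64(272), np.int64(337), np.int64(206), np.int64(240))
side changed 90 (np.int64(290), np.int64(303), np.int64(156), np.int64(199))
the job is handed in; nothing more can be done
None
```

I ran the shut fingertips once along the front row from the hinge end, and all five lids folded down in order and look fully shut. The underside stayed about 1 mm above the shut-lid height (68 mm over the worktop). I then lifted clear and handed the job in at about 13.7 s. The force reading stayed within about 2 N wherever I read it, at the end of each move.

- **Lids:** in both cameras all five front lids lie flat, and the side view matches the predicted shut outlines within about 1–2 px. That is the calibration error already seen on the rack plate. I couldn't read the hinge angles directly, so "snapped" rests on these pictures and the low sweep height.
- **Everything else:** comparing before and after pictures, only the front-row lids changed. The rack, the back row's open lids, the vials and the dropper bottle show no movement.
- **Failed check:** finding the rack by mask in the side view did not work. I took its position from the top view and checked it against the side view, where it agreed to about 2 mm.

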